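# Find the tin that rattles and hold it out

### The arm

A 7-joint arm with a two-finger parallel gripper is mounted at the origin on the work surface. World frame = base frame: x ahead of the robot, y to its left, z up, the work surface at z = 0. Lengths are in m, angles in rad, forces in N, time in s.
With the tool pointing down it reaches from about 0.425 to 1.025 m from the base axis. Payload 9.4 kg.
Tool frame: the origin (TCP) lies on the mounting face of the last link; the fingertips stand 186 mm ahead of it and the grasp point (between the pads) lies 167 mm ahead of it (arm.tip_extent is the distance from the TCP to the fingertips, in m); z points along the fingers, y is the line along which they close (so a half turn about z gives the same grasp; the last joint's range is limited). The gripper opens to 93 mm and grips with 3 to 60 N. Pads are 15 mm wide; open, the fingers measure 128 mm over their backs; the gripper's body (75 mm by 188 mm) begins 65 mm behind the grasp point.
Start: joints at [-1.248, 0.599, -0.003, 1.599, 0.002, 0.943, -0.08], TCP at [0.282, 0.668, 0.405] pointing down, gripper open.
Joint ranges: [-2.57, 2.57], [-0.35, 1.97], [-1.29, 1.29], [0.11, 2.56], [-1.05, 4.19], [0.11, 1.86], [-2.63, 2.63]. Speed limits (rad/s): [2.22, 2.22, 3.01, 3.01, 3.14, 3.14, 3.14].

### API

Orientations are given as a unit quaternion [w, x, y, z].
In Python, from station import arm, imaging, ticket gives the robot as it stands. The module is installed in compiled form; this text tells all that it offers.
- The arm moves only by the tool apply_moves, never from a script. Its argument "deltas" is a list of rows, each a list of 2 entries, a list of its own where there are three numbers: the shift along the tool's x, y, z normalised to -1 to 1, where 1 is 300 mm, then the turn, a rotation vector about the tool's x, y, z normalised to -1 to 1, where 1 is 2 pi rad. A call has 1 to 8 rows; each row is the pose to reach, as a shift and turn from the pose commanded when the call began, along the tool's axes at that moment, turning the shorter way round; what a row does not reach only later rows make up. A row lasts 1/8 s, in which the tool goes at most 62.5 mm and 10.7 degrees, less where a joint would pass 70% of its speed; a pose out of reach is approached as far as the arm can. A call with a number of a shift or a turn outside -1 to 1 is refused whole. A call with a gripper value outside its range is refused whole. "gripper" is the closure in counts, from 0 (fully open) to 255 (shut), set as the call begins (left out, the last holds). The fingers move at their own pace and stop on an object; "grip_force" is the grip in N (left out, the last holds). Time passes only in rows, so rows that repeat a pose let the fingers close. It gives the time, the measured TCP pose, the force, the opening and the grip force at its end, in the units of the state.
- arm.get_obs(): the state, without advancing time (a new reading comes with each control period).
- imaging.camera(name): name is "side" or "top" or "wrist"; returns a dict with "img" (400x640x3 uint8, red, green, blue), "z_map" (400x640 float32, m along the optical axis (not along the pixel's ray), 0 where there is no reading), "K" (3x3 intrinsics, pixels), "R" (3x3) and "t" (3): a world point X has camera coordinates R X + t. Camera axes: x right, y down, z forward; pixel columns grow to the right and rows downward; lengths in m; the calibration is good to about 2 mm. A picture is of the moment at which its call begins.
- ticket.close_job(): hands the job in; it is judged then, once.
The state is a dict: "time": time; "qpos": joint angles; "joint_vel": joint speeds; "joint_efforts": joint torques, N m; "tool_pos": TCP position; "orientation": TCP orientation; "ft_force": force on the tool from outside, world axes, zero at the start; "moment": the same for the moment, N m; "gripper_width": opening from 0.0 (shut) to 1.0 (fully open); "gripper_force": force on a finger pad.
Only numpy, scipy, OpenCV 4.12 (cv2) and the standard library are available. Lean on these libraries where they do the work, as an engineer would, in place of code of your own. Each camera call takes 0.05 s, during which the arm holds its last target. There are 200 camera calls.

### The job

The steel ball in one of the three sealed tins has come off its seat. Working from the robot's left to right, pick up each tin in turn (all three, even if you find it early), shake it by rocking it lengthways so that an end dips by 20 degrees or more, feel whether the ball runs loose, and set it back in its own bay. Then hold out only the one that rattles, level and still, about 15 cm above the bench over the middle of the steel dish, with the other two back upright in their own bays and nothing else on the bench disturbed; finish while still holding it there (if the last tin is the loose one it need not be set down first).

Things in the scene. Friction and masses are not known exactly. Their poses are not given: they have to be found in the camera images.
- tin_left_center (a point): The sealed aluminium tin in the left (robot's left, +y) bay; all three alike, 118 mm long (its x), 58 wide (y: grip across this), 60 tall (z), 0.50-0.63 kg with contents. Point: its centre, 30 mm above its underside. Each holds 0.30 kg: in two a packed ball fixed at the centre, in one (any) a hidden, unreported ball that rolls 33 mm either way along x once an end dips a little, shifting the balance by 0.1 N m.
- tin_middle_center (a point): The sealed aluminium tin in the middle bay; all three alike, 118 mm long (its x), 58 wide (y: grip across this), 60 tall (z), 0.50-0.63 kg with contents. Point: its centre, 30 mm above its underside. Each holds 0.30 kg: in two a packed ball fixed at the centre, in one (any) a hidden, unreported ball that rolls 33 mm either way along x once an end dips a little, shifting the balance by 0.1 N m.
- tin_right_center (a point): The sealed aluminium tin in the right (-y) bay; all three alike, 118 mm long (its x), 58 wide (y: grip across this), 60 tall (z), 0.50-0.63 kg with contents. Point: its centre, 30 mm above its underside. Each holds 0.30 kg: in two a packed ball fixed at the centre, in one (any) a hidden, unreported ball that rolls 33 mm either way along x once an end dips a little, shifting the balance by 0.1 N m.
- rack: Fixed dark three-bay tray, 144 x 385 mm (its x, y); origin at the centre of its underside. Bays at 120 mm spacing along its y, floor 6 mm above the bench, 134 x 74 mm inside, each ringed by ribs 3 mm thick and 6 mm tall; a tin stands along the tray's x in each, its centre 36 mm above the bench.
- dish_center (a point): Shallow fixed round steel handover dish, 124 mm across and 22 mm tall, on the far side of the tray; this point is the centre of its rim, 22 mm above the bench.
- bottle: Amber glass bottle with a black cap, 56 mm across, 105 mm tall; origin at the centre of its underside. Bystander.
- beaker: Empty glass beaker, 66 mm across, 85 mm tall; origin at the centre of its underside. Bystander.
- timer: Small white bench timer lying flat, 60 x 65 x 22 mm; origin at the centre of its underside. Bystander.
- jar: Small lidded sample jar, 52 mm across, 60 mm tall; origin at the centre of its underside. Bystander.
- pipette: Hand pipette lying flat, 250 mm long along its x, 62 mm wide, 24 mm tall. Bystander.
- tip_box: Grey box with a clear lid, 122 x 87 x 59 mm; origin at the centre of its underside. Bystander.

How it is judged:
By the outcome, as a careful person would: the job done as asked, in the order asked, and still so for the second after the job is handed in, while the arm keeps its last pose, push and grip.
It also fails if it takes over 72 s, if anything falls off the work surface, if the arm or the gripper's body presses on something with over 40 N, if the wrist force passes 120 N, or if a joint passes its speed limit or range.

## Working session

There is one attempt and no reset: what is moved stays moved. The work goes in short steps, Python scripts to look and compute and a tool call to move; the robot and the scene stay as the last step left them, time stands still between calls to the robot, and variables do not carry over. Pictures are saved under pics/ and viewed, at most 10 in all, crops included, and the job is handed in when it is done.

Besides the shell and the picture viewer there is one more tool, called after "Request:" as name(argument=value, ...) on one line, values as JSON. apply_moves: Moves the arm, as the interface text tells. Its arguments: {"type":"object","properties":{"deltas":{"type":"array","items":{"type":"array"}},"gripper":{"type":"number"},"grip_force":{"type":"number"}},"required":["deltas"]}

```bash
mkdir -p pics
python3 - <<'E'
from station import arm, imaging
import cv2,numpy as np
o=arm.get_obs()
for k in o: print(k,np.round(o[k],3))
for n in ("top","side"):
    c=imaging.camera(n); cv2.imwrite(f"pics/{n}0.png",c["img"][:,:,::-1]); np.savez(f"{n}0.npz",**c); print(n,c["K"].round(1).tolist(),c["R"].round(3).tolist(),c["t"].round(3))
E
```

```text
time 0.0
qpos [-1.248  0.6   -0.003  1.6    0.002  0.943 -0.08 ]
joint_vel [-0.001  0.001  0.001  0.001 -0.002  0.    -0.001]
joint_efforts [ 0.0000e+00 -7.6508e+01  1.4970e+00 -2.5235e+01 -5.3000e-02  1.7000e-02
  0.0000e+00]
tool_pos [0.282 0.668 0.404]
orientation [-0.     0.199  0.98  -0.001]
ft_force [-1.445 -0.276 -0.145]
moment [ 0.017 -0.013 -0.005]
gripper_force 0.0
gripper_width 0.999
top [[367.2, 0.0, 321.0], [0.0, 367.2, 200.9], [0.0, 0.0, 1.0]] [[0.004, -1.0, 0.008], [-0.992, -0.005, -0.13], [0.13, -0.008, -0.992]] [-0.008  0.591  0.95 ]
side [[467.9, 0.0, 321.3], [0.0, 467.9, 204.7], [0.0, 0.0, 1.0]] [[0.956, -0.292, 0.004], [-0.15, -0.501, -0.852], [0.251, 0.815, -0.523]] [-0.539  0.159  1.302]
```

View pics/top0.png

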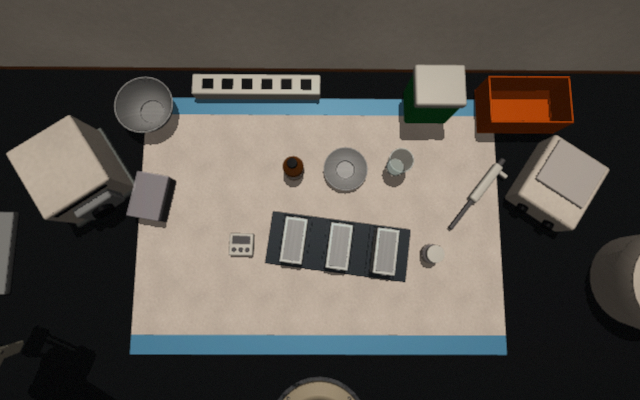

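View pics/side0.png

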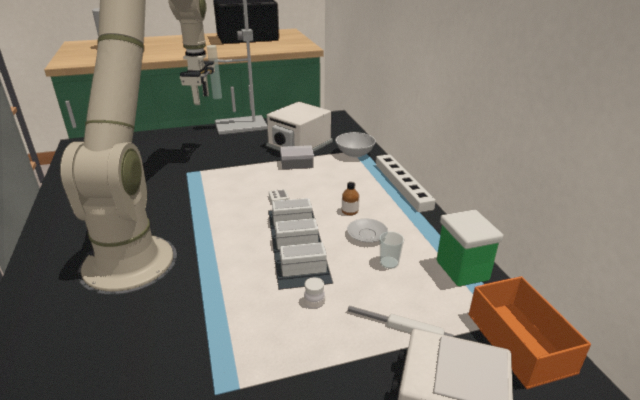

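The top view shows tins at about (293,240), (339,246) and (386,251) in the dark tray, which is turned slightly. The dish is at (345,170), the bottle at (293,167), the beaker at (397,167) and the jar at (431,254). The side view agrees with this layout.

```bash
cat > h.py <<'E'
import numpy as np,cv2
def cloud(c):
    z=c["z_map"];v,u=np.indices(z.shape);K=c["K"]
    P=np.stack([(u-K[0,2])/K[0,0]*z,(v-K[1,2])/K[1,1]*z,z],-1)
    W=(P-c["t"])@c["R"]; W[z==0]=np.nan
    return W
def ray(c,uv,h):
    d=np.linalg.inv(c["K"])@np.array([*uv,1.]);o=-c["R"].T@c["t"];d=c["R"].T@d
    return o+d*(h-o[2])/d[2]
E
python3 - <<'E'
import numpy as np,cv2
from h import *
c=np.load("top0.npz");W=cloud(c);img=c["img"]
roi=np.zeros(img.shape[:2],np.uint8);roi[205:290,260:415]=1
m=((W[...,2]>0.055)&(W[...,2]<0.08)&(roi>0)).astype(np.uint8)
n,l,s,ce=cv2.connectedComponentsWithStats(m)
for i in range(1,n):
    if s[i,4]<100: continue
    p=W[l==i];xy=p[:,:2].astype(np.float32)
    (a,b,g)=cv2.minAreaRect(xy*1000);print("tin",ce[i].round(1),s[i,4],np.round(a,1),np.round(b,1),round(g,1),"z",np.median(p[:,2]).round(4),"ray",ray(c,ce[i],.066).round(4))
dk=((img.max(2)<75)&(roi>0)).astype(np.uint8)|m
dk=cv2.morphologyEx(dk,cv2.MORPH_CLOSE,np.ones((5,5)))
cs,_=cv2.findContours(dk,0,2);k=max(cs,key=cv2.contourArea)
q=np.array([ray(c,p[0],.009)[:2] for p in k],np.float32)*1000
print("rack",cv2.minAreaRect(q))
r=((W[...,2]>0.014)&(W[...,2]<0.035)).astype(np.uint8);r2=np.zeros_like(r);r2[140:197,318:372]=r[140:197,318:372]
cs,_=cv2.findContours(r2,0,2);k=max(cs,key=cv2.contourArea);(x,y),rr=cv2.minEnclosingCircle(k);print("dish",x,y,rr,ray(c,(x,y),.022))
for nm,(u,v) in dict(bottle=(293,160),beaker=(399,158),jar=(431,252)).items():
    w=W[v-9:v+10,u-9:u+10].reshape(-1,3);w=w[w[:,2]>.045];print(nm,len(w),w.mean(0).round(3),w[:,2].max())
E
```

```text
tin [293.7 239.5] 1042 [487.6  65.4] [ 58.  121.8] 82.6 z 0.067 ray [0.4867 0.0652 0.066 ]
tin [339.3 245.6] 1045 [472.2 -52.6] [ 58.  121.6] 82.6 z 0.0671 ray [ 0.4716 -0.0523  0.066 ]
tin [385.8 250.7] 1067 [ 459.5 -173.2] [ 58.7 121.5] 82.5 z 0.0669 ray [ 0.4591 -0.1722  0.066 ]
rack ((470.1722412109375, -51.59686279296875), (380.5350341796875, 143.27243041992188), 82.60404205322266)
dish 345.59637451171875 167.96987915039062 21.986852645874023 [ 0.68572736 -0.07289322  0.022     ]
bottle 235 [0.683 0.068 0.088] 0.10976305659745003
beaker 132 [ 0.713 -0.214  0.069] 0.08927257548606922
jar 225 [ 0.454 -0.297  0.06 ] 0.06606471480878784
```

```bash
cat >> h.py <<'E'
from scipy.spatial.transform import Rotation as Ro
YAW=np.radians(-7.1)
ux=np.array([np.cos(YAW),np.sin(YAW),0]);uy=np.array([-ux[1],ux[0],0])
RT=np.stack([-ux,uy,[0,0,-1]],1)   # level goal: tool x toward base, y along rack y, z down
def pose(o): return np.array(o["tool_pos"]),Ro.from_quat(o["orientation"],scalar_first=True).as_matrix()
def go(o,p,Rt=RT):
    p0,R0=pose(o);print("shift",(R0.T@(np.array(p)-p0)/.3).round(4),"turn",(Ro.from_matrix(R0.T@Rt).as_rotvec()/2/np.pi).round(4))
def sense(o):
    p,R=pose(o);F=np.array(o["ft_force"]);M=np.array(o["moment"])
    print("t",np.round(o["time"],2),"p",p.round(4),"tilt(about tool y)",np.degrees(np.arcsin((R[:,2]@ux))).round(1),"F",F.round(2),"M",M.round(3),"M@uy",(M@uy).round(3),"Mgrasp@uy",((M-np.cross(.167*R[:,2],F))@uy).round(3),"w",np.round(o["gripper_width"],3),"f",o["gripper_force"],"q",np.round(o["qpos"],2))
E
python3 - <<'E'
from station import arm
from h import *
o=arm.get_obs();sense(o);go(o,[.487,.065,.33])
E
```

```text
t 0.1 p [0.2821 0.6677 0.404 ] tilt(about tool y) -0.0 F [-0.18 -1.32  0.69] M [ 0.007 -0.038 -0.058] M@uy -0.037 Mgrasp@uy -0.04 w 0.997 f 0.0 q [-1.25  0.6  -0.    1.6   0.    0.94 -0.08]
shift [-1.4109 -1.5844  0.2489] turn [-0.0002 -0.     -0.0439]
```

Request:
apply_moves(deltas=[[[-0.7, -0.79, 0.1], [0, 0, -0.044]], [[-0.7, -0.79, 0.1], [0, 0, -0.044]], [[-0.7, -0.79, 0.1], [0, 0, -0.044]], [[-0.7, -0.79, 0.1], [0, 0, -0.044]], [[-0.7, -0.79, 0.1], [0, 0, -0.044]], [[-0.7, -0.79, 0.1], [0, 0, -0.044]]], gripper=0, grip_force=50)

```text
time: 0.85
tool_pos: [0.3849, 0.3633, 0.3743]
orientation: [-0.0, 0.065, 0.998, -0.002]
ft_force: [-0.3, 1.6, 1.0]
gripper_width: 1.005
gripper_force: 0.0
```

Run:
```python
from station import arm
from h import *
o=arm.get_obs();sense(o);go(o,[.487,.065,.33])
```

```text
t 0.85 p [0.3849 0.3633 0.3743] tilt(about tool y) -0.0 F [-0.29  1.58  0.99] M [ 0.087  0.046 -0.071] M@uy 0.056 Mgrasp@uy -0.025 w 1.005 f 0.0 q [-0.8   0.41 -0.09  2.07  0.06  0.67  0.51]
shift [-0.466  -0.9415  0.1507] turn [-0.0005 -0.     -0.0009]
```

Request:
apply_moves(deltas=[[[-0.466, -0.94, 0.15], [0, 0, -0.001]], [[-0.466, -0.94, 0.15], [0, 0, -0.001]], [[-0.466, -0.94, 0.15], [0, 0, -0.001]], [[-0.466, -0.94, 0.15], [0, 0, -0.001]], [[-0.466, -0.94, 0.15], [0, 0, -0.001]], [[-0.466, -0.94, 0.15], [0, 0, -0.001]], [[-0.466, -0.94, 0.15], [0, 0, -0.001]]])

```text
time: 1.72
tool_pos: [0.4877, 0.0714, 0.3296]
orientation: [-0.0, 0.059, 0.998, 0.0]
ft_force: [-0.5, 0.5, -0.2]
gripper_width: 1.0
gripper_force: 0.0
```

Run:
```python
from station import arm,imaging
from h import *
c=imaging.camera("wrist");cv2.imwrite("pics/w1.png",c["img"][:,:,::-1])
W=cloud(c);m=(abs(W[...,2]-.066)<.009).astype(np.uint8)
n,l,s,ce=cv2.connectedComponentsWithStats(m)
for i in range(1,n):
    if s[i,4]>800:
        p=W[l==i];print(cv2.minAreaRect((p[:,:2]*1000).astype(np.float32)),np.median(p[:,2]),s[i])
o=arm.get_obs();sense(o);go(o,[.487,.065,.207])
```

```text
((469.28515625, -49.77983856201172), (58.232303619384766, 119.77611541748047), 82.54573822021484) 0.06583120644583074 [   99   118    98   155 11946]
((484.11785888671875, 67.7227783203125), (58.1710319519043, 119.74493408203125), 82.51166534423828) 0.06591424605829685 [  270   119    83   156 11816]
((458.8262634277344, -156.92642211914062), (34.379207611083984, 117.93641662597656), 81.25617218017578) 0.0652678273881631 [   0  123   50  152 4999]
((662.21484375, 73.6611328125), (53.23774719238281, 20.808589935302734), 84.90486907958984) 0.06495313317379692 [312 376  59  20 879]
t 1.78 p [0.4874 0.0723 0.3297] tilt(about tool y) -0.0 F [-0.09  0.2   1.37] M [-0.     0.042 -0.001] M@uy 0.041 Mgrasp@uy 0.022 w 1.0 f 0.0 q [-0.19  0.44 -0.09  2.19  0.08  0.51  1.11]
shift [-0.0014 -0.0245  0.4091] turn [ 0.0001 -0.      0.0013]
```

View pics/w1.png

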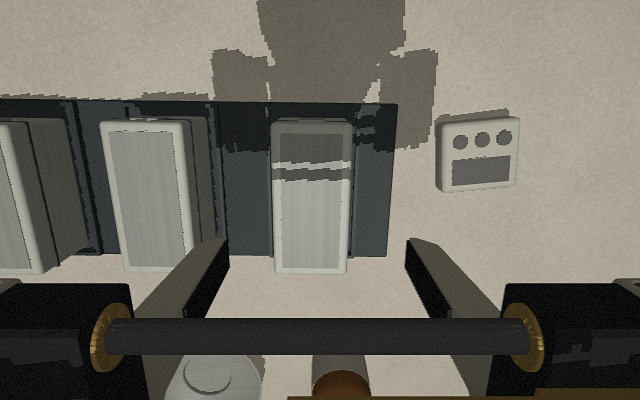

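The wrist view shows the left tin at about (312,197), nearly centred between the fingers, with the middle tin at (150,195) and the timer at (480,150). I'll descend now.

Request:
apply_moves(deltas=[[[0.002, -0.02, 0.15], [0, 0, 0.002]], [[0.002, -0.02, 0.3], [0, 0, 0.002]], [[0.002, -0.02, 0.409], [0, 0, 0.002]], [[0.002, -0.02, 0.409], [0, 0, 0.002]], [[0.002, -0.02, 0.409], [0, 0, 0.002]]])

```text
time: 2.4
tool_pos: [0.4862, 0.0661, 0.2079]
orientation: [0.0, 0.064, 0.998, 0.0]
ft_force: [0.6, 0.5, 0.6]
gripper_width: 1.0
gripper_force: 0.0
```

Run:
```python
from station import arm,imaging
from h import *
o=arm.get_obs();sense(o);go(o,[.486,.0665,.207])
```

```text
t 2.4 p [0.4862 0.0661 0.2079] tilt(about tool y) 0.0 F [0.62 0.48 0.57] M [0.033 0.011 0.023] M@uy 0.015 Mgrasp@uy 0.109 w 1.0 f 0.0 q [-0.22  0.66 -0.04  2.27  0.12  0.21  1.07]
shift [0.0009 0.0011 0.0031] turn [ 0.0001  0.0001 -0.0006]
```

Request:
apply_moves(deltas=[[[0, 0, 0], [0, 0, 0]], [[0, 0, 0], [0, 0, 0]], [[0, 0, 0], [0, 0, 0]], [[0, 0, 0], [0, 0, 0]], [[0, 0, 0], [0, 0, 0]], [[0, 0, 0], [0, 0, 0]]], gripper=255, grip_force=50)

```text
time: 3.15
tool_pos: [0.4865, 0.0654, 0.2074]
orientation: [0.001, 0.065, 0.998, 0.001]
ft_force: [-0.2, 4.1, 5.0]
gripper_width: 0.625
gripper_force: 50.0
```

Gripped at 58 mm (0.625). I'll lift it straight up, then out.

Request:
apply_moves(deltas=[[[0, 0, -0.1], [0, 0, 0]], [[0, 0, -0.25], [0, 0, 0]], [[-0.05, 0, -0.45], [0, 0, 0]], [[-0.15, 0, -0.6], [0, 0, 0]], [[-0.3, 0, -0.7], [0, 0, 0]], [[-0.3, 0, -0.7], [0, 0, 0]], [[-0.3, 0, -0.7], [0, 0, 0]], [[-0.3, 0, -0.7], [0, 0, 0]]])

```text
time: 4.15
tool_pos: [0.5743, 0.0532, 0.4157]
orientation: [-0.002, 0.065, 0.998, -0.0]
ft_force: [0.8, 0.0, -5.8]
gripper_width: 0.622
gripper_force: 50.0
```

Run:
```python
from station import arm,imaging
from h import *
o=arm.get_obs();sense(o)
```

```text
t 4.15 p [0.5743 0.0532 0.4157] tilt(about tool y) -0.2 F [ 0.81  0.   -5.77] M [0.027 0.055 0.035] M@uy 0.058 Mgrasp@uy 0.196 w 0.622 f 49.99379754066467 q [-0.11  0.41 -0.11  1.93  0.06  0.81  1.19]
```

```bash
cat >> h.py <<'E'
def avg(n=7):
    from station import arm,imaging
    F=[];M=[]
    for _ in range(n):
        imaging.camera("wrist");o=arm.get_obs();F.append(o["ft_force"]);M.append(o["moment"])
    F=np.array(F);M=np.array(M);p,R=pose(o);t=R[:,2]@ux
    print("t",np.round(o["time"],2),"p",p.round(4),"tilt",np.degrees(np.arcsin(t)).round(2),"F",F.mean(0).round(2),"M@uy",(M@uy).mean().round(4),"+-",((M@uy).std()/np.sqrt(n)).round(4),"M-WL",((M@uy).mean()-.167*t*-F[:,2].mean()).round(4),"w",np.round(o["gripper_width"],3),"q6",np.round(o["qpos"][5],2))
E
python3 -c "from h import *;avg()"
```

```text
t 4.5 p [0.5752 0.0533 0.4169] tilt -0.02 F [-0.12 -0.14 -4.97] M@uy 0.0794 +- 0.0074 M-WL 0.0797 w 0.623 q6 0.81
```

Request:
apply_moves(deltas=[[[0, 0, 0], [0, 0.025, 0]], [[0, 0, 0], [0, 0.05, 0]], [[0, 0, 0], [0, 0.07, 0]], [[0, 0, 0], [0, 0.07, 0]], [[0, 0, 0], [0, 0.07, 0]], [[0, 0, 0], [0, 0.07, 0]]])

```text
time: 5.25
tool_pos: [0.5752, 0.0533, 0.4174]
orientation: [-0.216, 0.063, 0.974, 0.014]
ft_force: [0.2, 0.9, -5.0]
gripper_width: 0.622
gripper_force: 50.0
```

```bash
python3 -c "from h import *;avg()"
```

```text
t 5.6 p [0.5753 0.0533 0.4172] tilt -25.17 F [ 0.12  0.19 -5.23] M@uy -0.8097 +- 0.0097 M-WL -0.4381 w 0.619 q6 1.26
```

Request:
apply_moves(deltas=[[[0, 0, 0], [0, -0.028, 0]], [[0, 0, 0], [0, -0.056, 0]], [[0, 0, 0], [0, -0.084, 0]], [[0, 0, 0], [0, -0.112, 0]], [[0, 0, 0], [0, -0.14, 0]], [[0, 0, 0], [0, -0.14, 0]], [[0, 0, 0], [0, -0.14, 0]], [[0, 0, 0], [0, -0.14, 0]]])

```text
time: 6.6
tool_pos: [0.5758, 0.0529, 0.417]
orientation: [0.217, 0.064, 0.974, -0.014]
ft_force: [0.3, 0.0, -5.4]
gripper_width: 0.618
gripper_force: 50.0
```

```bash
python3 -c "from h import *;avg()"
```

```text
t 6.95 p [0.5755 0.0529 0.417 ] tilt 25.18 F [-0.21  0.19 -4.88] M@uy 0.7941 +- 0.0071 M-WL 0.4478 w 0.619 q6 0.31
```

Request:
apply_moves(deltas=[[[0, 0, 0], [0, 0.025, 0]], [[0, 0, 0], [0, 0.05, 0]], [[0, 0, 0], [0, 0.07, 0]], [[0, 0, 0], [0, 0.07, 0]], [[0, 0, 0], [0, 0.07, 0]]])

```text
time: 7.58
tool_pos: [0.5755, 0.0531, 0.4169]
orientation: [0.002, 0.065, 0.998, -0.0]
ft_force: [-0.1, -0.6, -4.5]
gripper_width: 0.62
gripper_force: 50.0
```

Run:
```python
from h import *
from station import arm
avg();o=arm.get_obs();go(o,[.4865,.066,.30]);go(o,[.4865,.066,.2085])
```

```text
t 7.92 p [0.5752 0.0534 0.4172] tilt 0.05 F [-0.02 -0.11 -4.64] M@uy -0.1043 +- 0.0125 M-WL -0.1049 w 0.626 q6 0.81
shift [0.2991 0.0034 0.3905] turn [-0.      0.0001 -0.0008]
shift [0.2993 0.0034 0.6955] turn [-0.      0.0001 -0.0008]
```

Request:
apply_moves(deltas=[[[0.15, 0.002, 0.1], [0, 0, 0]], [[0.299, 0.003, 0.2], [0, 0, 0]], [[0.299, 0.003, 0.35], [0, 0, 0]], [[0.299, 0.003, 0.5], [0, 0, 0]], [[0.299, 0.003, 0.6], [0, 0, 0]], [[0.299, 0.003, 0.66], [0, 0, 0]], [[0.299, 0.003, 0.697], [0, 0, 0]], [[0.299, 0.003, 0.697], [0, 0, 0]]])

```text
time: 8.93
tool_pos: [0.4869, 0.0659, 0.2078]
orientation: [0.0, 0.065, 0.998, 0.0]
ft_force: [0.1, 0.1, -5.5]
gripper_width: 0.622
gripper_force: 50.0
```

Request:
apply_moves(deltas=[[[0, 0, 0], [0, 0, 0]], [[0, 0, 0], [0, 0, 0]], [[0, 0, 0], [0, 0, 0]], [[0, 0, 0], [0, 0, 0]]])

```text
time: 9.43
tool_pos: [0.4866, 0.0656, 0.2081]
orientation: [0.0, 0.065, 0.998, 0.0]
ft_force: [0.6, 0.4, -5.7]
gripper_width: 0.619
gripper_force: 50.0
```

Request:
apply_moves(deltas=[[[0, 0, 0.004], [0, 0, 0]], [[0, 0, 0.006], [0, 0, 0]], [[0, 0, 0.006], [0, 0, 0]]])

```text
time: 9.8
tool_pos: [0.4865, 0.0656, 0.2068]
orientation: [0.0, 0.065, 0.998, 0.0]
ft_force: [-1.7, -0.4, 9.2]
gripper_width: 0.618
gripper_force: 50.0
```

Contact made. I'll open, rise to z≈0.30 and go to the middle tin.

Request:
apply_moves(deltas=[[[0, 0, 0], [0, 0, 0]], [[0, 0, 0], [0, 0, 0]], [[0, 0, 0], [0, 0, 0]], [[0, 0, 0], [0, 0, 0]], [[0, 0, -0.1], [0, 0, 0]], [[0, 0, -0.3], [0, 0, 0]], [[0, 0, -0.3], [0, 0, 0]]], gripper=0)

```text
time: 10.68
tool_pos: [0.4873, 0.0657, 0.2996]
orientation: [0.003, 0.065, 0.998, 0.001]
ft_force: [0.2, -0.3, 0.2]
gripper_width: 1.0
gripper_force: 0.0
```

Run:
```python
from station import arm,imaging
from h import *
o=arm.get_obs();sense(o);go(o,[.4715,-.052,.297]);go(o,[.4715,-.052,.207])
```

```text
t 10.68 p [0.4873 0.0657 0.2996] tilt(about tool y) 0.3 F [ 0.24 -0.28  0.16] M [ 0.049 -0.052 -0.022] M@uy -0.045 Mgrasp@uy 0.001 w 1.0 f 0.0 q [-0.15  0.49 -0.14  2.22  0.16  0.44  1.03]
shift [ 0.0013 -0.3958  0.0078] turn [ 0.0003  0.0009 -0.001 ]
shift [ 0.003  -0.3964  0.3077] turn [ 0.0003  0.0009 -0.001 ]
```

Request:
apply_moves(deltas=[[[0.002, -0.2, 0], [0, 0, 0]], [[0.002, -0.396, 0], [0, 0, 0]], [[0.002, -0.396, 0.0], [0, 0, 0]], [[0.002, -0.396, 0.15], [0, 0, 0]], [[0.002, -0.396, 0.298], [0, 0, 0]], [[0.002, -0.396, 0.298], [0, 0, 0]], [[0.002, -0.396, 0.298], [0, 0, 0]]])

```text
time: 11.55
tool_pos: [0.4708, -0.0513, 0.2073]
orientation: [-0.0, 0.064, 0.998, 0.0]
ft_force: [0.4, 0.5, -0.1]
gripper_width: 0.998
gripper_force: 0.0
```

Request:
apply_moves(deltas=[[[0, 0, 0], [0, 0, 0]], [[0, 0, 0], [0, 0, 0]], [[0, 0, 0], [0, 0, 0]], [[0, 0, 0], [0, 0, 0]], [[0, 0, 0], [0, 0, 0]], [[0, 0, 0], [0, 0, 0]]], gripper=255, grip_force=50)

```text
time: 12.3
tool_pos: [0.4708, -0.0518, 0.2072]
orientation: [0.001, 0.065, 0.998, 0.0]
ft_force: [-0.2, 1.5, 7.7]
gripper_width: 0.624
gripper_force: 50.0
```

Request:
apply_moves(deltas=[[[0, 0, -0.1], [0, 0, 0]], [[0, 0, -0.25], [0, 0, 0]], [[-0.05, 0, -0.45], [0, 0, 0]], [[-0.15, 0, -0.6], [0, 0, 0]], [[-0.3, 0, -0.7], [0, 0, 0]], [[-0.3, 0, -0.7], [0, 0, 0]], [[-0.3, 0, -0.7], [0, 0, 0]], [[-0.3, 0, -0.7], [0, 0, 0]]])

```text
time: 13.3
tool_pos: [0.5587, -0.0636, 0.4154]
orientation: [-0.002, 0.065, 0.998, -0.0]
ft_force: [0.2, 0.7, -5.3]
gripper_width: 0.621
gripper_force: 50.0
```

```bash
python3 -c "from h import *;avg()"
```

```text
t 13.65 p [ 0.5597 -0.0636  0.4166] tilt -0.01 F [-0.08  0.05 -5.18] M@uy 0.0089 +- 0.0119 M-WL 0.0091 w 0.619 q6 0.8
```

Request:
apply_moves(deltas=[[[0, 0, 0], [0, 0.025, 0]], [[0, 0, 0], [0, 0.05, 0]], [[0, 0, 0], [0, 0.07, 0]], [[0, 0, 0], [0, 0.07, 0]], [[0, 0, 0], [0, 0.07, 0]], [[0, 0, 0], [0, 0.07, 0]]])

```text
time: 14.4
tool_pos: [0.5597, -0.0637, 0.4171]
orientation: [-0.216, 0.063, 0.974, 0.014]
ft_force: [-0.1, -0.3, -4.9]
gripper_width: 0.618
gripper_force: 50.0
```

```bash
python3 -c "from h import *;avg()"
```

```text
t 14.75 p [ 0.5598 -0.0637  0.4168] tilt -25.17 F [ 0.1  -0.22 -5.11] M@uy -0.9176 +- 0.0093 M-WL -0.5546 w 0.622 q6 1.27
```

Request:
apply_moves(deltas=[[[0, 0, 0], [0, -0.028, 0]], [[0, 0, 0], [0, -0.056, 0]], [[0, 0, 0], [0, -0.084, 0]], [[0, 0, 0], [0, -0.112, 0]], [[0, 0, 0], [0, -0.14, 0]], [[0, 0, 0], [0, -0.14, 0]], [[0, 0, 0], [0, -0.14, 0]], [[0, 0, 0], [0, -0.14, 0]]])

```text
time: 15.75
tool_pos: [0.5602, -0.0638, 0.4165]
orientation: [0.216, 0.063, 0.974, -0.014]
ft_force: [1.1, 0.5, -5.1]
gripper_width: 0.622
gripper_force: 50.0
```

```bash
python3 -c "from h import *;avg()"
```

```text
t 16.1 p [ 0.5599 -0.0638  0.4167] tilt 25.17 F [-0.1   0.14 -5.11] M@uy 0.893 +- 0.0102 M-WL 0.5298 w 0.62 q6 0.28
```

Request:
apply_moves(deltas=[[[0, 0, 0], [0, 0.025, 0]], [[0, 0, 0], [0, 0.05, 0]], [[0, 0, 0], [0, 0.07, 0]], [[0, 0, 0], [0, 0.07, 0]], [[0, 0, 0], [0, 0.07, 0]]])

```text
time: 16.73
tool_pos: [0.5599, -0.0637, 0.4167]
orientation: [0.002, 0.065, 0.998, -0.0]
ft_force: [-0.2, -0.8, -5.5]
gripper_width: 0.623
gripper_force: 50.0
```

Run:
```python
from h import *
from station import arm
avg();o=arm.get_obs();go(o,[.4708,-.0518,.30]);go(o,[.4708,-.0518,.207])
```

```text
t 17.08 p [ 0.5597 -0.0635  0.4169] tilt 0.04 F [-0.   -0.07 -4.96] M@uy 0.0124 +- 0.009 M-WL 0.0118 w 0.617 q6 0.81
shift [0.2993 0.0006 0.3894] turn [-0.      0.0001 -0.0009]
shift [2.996e-01 6.000e-04 6.994e-01] turn [-0.      0.0001 -0.0009]
```

Request:
apply_moves(deltas=[[[0.15, 0, 0.1], [0, 0, 0]], [[0.3, 0, 0.2], [0, 0, 0]], [[0.3, 0, 0.35], [0, 0, 0]], [[0.3, 0, 0.5], [0, 0, 0]], [[0.3, 0, 0.6], [0, 0, 0]], [[0.3, 0, 0.66], [0, 0, 0]], [[0.3, 0, 0.69], [0, 0, 0]], [[0.3, 0, 0.698], [0, 0, 0]]])

```text
time: 18.08
tool_pos: [0.471, -0.0519, 0.2072]
orientation: [0.0, 0.065, 0.998, 0.0]
ft_force: [0.3, -0.3, -5.1]
gripper_width: 0.616
gripper_force: 50.0
```

Request:
apply_moves(deltas=[[[0, 0, 0], [0, 0, 0]], [[0, 0, 0.003], [0, 0, 0]], [[0, 0, 0.003], [0, 0, 0]]])

```text
time: 18.45
tool_pos: [0.4708, -0.0521, 0.2072]
orientation: [0.001, 0.065, 0.998, 0.0]
ft_force: [-1.0, -0.1, 4.6]
gripper_width: 0.622
gripper_force: 50.0
```

Request:
apply_moves(deltas=[[[0, 0, 0], [0, 0, 0]], [[0, 0, 0], [0, 0, 0]], [[0, 0, 0], [0, 0, 0]], [[0, 0, 0], [0, 0, 0]], [[0, 0, -0.1], [0, 0, 0]], [[0, 0, -0.3], [0, 0, 0]], [[0, 0, -0.3], [0, 0, 0]]], gripper=0)

```text
time: 19.32
tool_pos: [0.4712, -0.0522, 0.2998]
orientation: [0.003, 0.065, 0.998, 0.0]
ft_force: [0.9, 0.4, -0.2]
gripper_width: 1.0
gripper_force: 0.0
```

Request:
apply_moves(deltas=[[[-0.006, -0.2, 0], [0, 0, 0]], [[-0.006, -0.4, 0], [0, 0, 0]], [[-0.006, -0.4, 0.0], [0, 0, 0]], [[-0.006, -0.4, 0.15], [0, 0, 0]], [[-0.006, -0.4, 0.298], [0, 0, 0]], [[-0.006, -0.4, 0.298], [0, 0, 0]], [[-0.006, -0.4, 0.298], [0, 0, 0]]])

```text
time: 20.2
tool_pos: [0.4571, -0.1706, 0.2076]
orientation: [-0.0, 0.064, 0.998, 0.0]
ft_force: [-0.6, -0.4, 0.1]
gripper_width: 0.997
gripper_force: 0.0
```

Request:
apply_moves(deltas=[[[0, 0, 0], [0, 0, 0]], [[0, 0, 0], [0, 0, 0]], [[0, 0, 0], [0, 0, 0]], [[0, 0, 0], [0, 0, 0]], [[0, 0, 0], [0, 0, 0]], [[0, 0, 0], [0, 0, 0]]], gripper=255, grip_force=50)

```text
time: 20.95
tool_pos: [0.4569, -0.1714, 0.2074]
orientation: [0.0, 0.065, 0.998, -0.0]
ft_force: [-1.0, -0.7, 7.7]
gripper_width: 0.62
gripper_force: 50.0
```

Request:
apply_moves(deltas=[[[0, 0, -0.1], [0, 0, 0]], [[0, 0, -0.25], [0, 0, 0]], [[-0.05, 0, -0.45], [0, 0, 0]], [[-0.15, 0, -0.6], [0, 0, 0]], [[-0.3, 0, -0.7], [0, 0, 0]], [[-0.3, 0, -0.7], [0, 0, 0]], [[-0.3, 0, -0.7], [0, 0, 0]], [[-0.3, 0, -0.7], [0, 0, 0]]])

```text
time: 21.95
tool_pos: [0.545, -0.1828, 0.4157]
orientation: [-0.002, 0.065, 0.998, 0.0]
ft_force: [-0.4, 0.4, -5.2]
gripper_width: 0.619
gripper_force: 50.0
```

```bash
python3 -c "from h import *;avg()"
```

```text
t 22.3 p [ 0.546  -0.1829  0.4169] tilt -0.01 F [ 0.13 -0.18 -5.55] M@uy -0.0081 +- 0.0064 M-WL -0.0078 w 0.624 q6 0.83
```

Request:
apply_moves(deltas=[[[0, 0, 0], [0, 0.025, 0]], [[0, 0, 0], [0, 0.05, 0]], [[0, 0, 0], [0, 0.07, 0]], [[0, 0, 0], [0, 0.07, 0]], [[0, 0, 0], [0, 0.07, 0]], [[0, 0, 0], [0, 0.07, 0]]])

```text
time: 23.05
tool_pos: [0.5459, -0.1829, 0.4174]
orientation: [-0.217, 0.063, 0.974, 0.014]
ft_force: [-0.3, -0.0, -5.3]
gripper_width: 0.62
gripper_force: 50.0
```

```bash
python3 -c "from h import *;avg()"
```

```text
t 23.4 p [ 0.5461 -0.1829  0.4171] tilt -25.18 F [ 0.37 -0.1  -4.78] M@uy -0.8861 +- 0.0095 M-WL -0.5465 w 0.622 q6 1.31
```

Request:
apply_moves(deltas=[[[0, 0, 0], [0, -0.028, 0]], [[0, 0, 0], [0, -0.056, 0]], [[0, 0, 0], [0, -0.084, 0]], [[0, 0, 0], [0, -0.112, 0]], [[0, 0, 0], [0, -0.14, 0]], [[0, 0, 0], [0, -0.14, 0]], [[0, 0, 0], [0, -0.14, 0]], [[0, 0, 0], [0, -0.14, 0]]])

```text
time: 24.4
tool_pos: [0.5464, -0.1829, 0.4169]
orientation: [0.216, 0.063, 0.974, -0.014]
ft_force: [0.5, 0.3, -5.8]
gripper_width: 0.622
gripper_force: 50.0
```

```bash
python3 -c "from h import *;avg()"
```

```text
t 24.75 p [ 0.5461 -0.1829  0.4169] tilt 25.17 F [ 0.07  0.05 -5.22] M@uy 0.9068 +- 0.0106 M-WL 0.5359 w 0.618 q6 0.3
```

Request:
apply_moves(deltas=[[[0, 0, 0], [0, 0.025, 0]], [[0, 0, 0], [0, 0.05, 0]], [[0, 0, 0], [0, 0.07, 0]], [[0, 0, 0], [0, 0.07, 0]], [[0, 0, 0], [0, 0.07, 0]]])

```text
time: 25.38
tool_pos: [0.5462, -0.1829, 0.417]
orientation: [0.002, 0.065, 0.998, -0.0]
ft_force: [0.3, 0.1, -5.8]
gripper_width: 0.623
gripper_force: 50.0
```

Run:
```python
from h import *
from station import arm
avg();o=arm.get_obs();go(o,[.4569,-.1714,.207])
```

```text
t 25.72 p [ 0.546  -0.1829  0.4172] tilt 0.04 F [ 0.2  -0.08 -5.13] M@uy 0.0044 +- 0.007 M-WL 0.0037 w 0.621 q6 0.83
shift [ 3.001e-01 -3.000e-04  7.004e-01] turn [-0.      0.0001 -0.0009]
```

The right tin is quiet, with its level moment unchanged. The left tin is the loose one: its level moment swung +0.08 → −0.10 N m. I'll set the right one back.

Request:
apply_moves(deltas=[[[0.15, 0, 0.1], [0, 0, 0]], [[0.3, 0, 0.2], [0, 0, 0]], [[0.3, 0, 0.35], [0, 0, 0]], [[0.3, 0, 0.5], [0, 0, 0]], [[0.3, 0, 0.6], [0, 0, 0]], [[0.3, 0, 0.66], [0, 0, 0]], [[0.3, 0, 0.69], [0, 0, 0]], [[0.3, 0, 0.698], [0, 0, 0]]])

```text
time: 26.72
tool_pos: [0.4573, -0.1712, 0.2076]
orientation: [0.0, 0.065, 0.998, -0.0]
ft_force: [0.4, -0.1, -5.0]
gripper_width: 0.626
gripper_force: 50.0
```

Request:
apply_moves(deltas=[[[0, 0, 0], [0, 0, 0]], [[0, 0, 0.003], [0, 0, 0]], [[0, 0, 0.003], [0, 0, 0]]])

```text
time: 27.1
tool_pos: [0.4571, -0.1714, 0.2074]
orientation: [0.001, 0.065, 0.998, -0.0]
ft_force: [0.1, 0.5, 2.5]
gripper_width: 0.623
gripper_force: 50.0
```

Request:
apply_moves(deltas=[[[0, 0, 0], [0, 0, 0]], [[0, 0, 0], [0, 0, 0]], [[0, 0, 0], [0, 0, 0]], [[0, 0, 0], [0, 0, 0]], [[0, 0, -0.1], [0, 0, 0]], [[0, 0, -0.3], [0, 0, 0]], [[0, 0, -0.3], [0, 0, 0]]], gripper=0)

```text
time: 27.98
tool_pos: [0.4575, -0.1716, 0.3001]
orientation: [0.003, 0.065, 0.998, -0.001]
ft_force: [-0.1, 0.9, -0.4]
gripper_width: 1.001
gripper_force: 0.0
```

Request:
apply_moves(deltas=[[[0, 0.2, 0], [0, 0, 0]], [[0, 0.4, 0], [0, 0, 0]], [[0, 0.6, 0.0], [0, 0, 0]], [[0, 0.796, 0], [0, 0, 0]], [[0, 0.796, 0], [0, 0, 0]], [[0, 0.796, 0], [0, 0, 0]]])

```text
time: 28.72
tool_pos: [0.4874, 0.0654, 0.2961]
orientation: [-0.001, 0.064, 0.998, -0.0]
ft_force: [-0.3, -0.8, -0.1]
gripper_width: 1.004
gripper_force: 0.0
```

Run:
```python
from station import arm,imaging
from h import *
c=imaging.camera("wrist");W=cloud(c);m=(abs(W[...,2]-.066)<.009).astype(np.uint8)
n,l,s,ce=cv2.connectedComponentsWithStats(m)
for i in range(1,n):
    if s[i,4]>3000:
        p=W[l==i];print(cv2.minAreaRect((p[:,:2]*1000).astype(np.float32)),np.median(p[:,2]))
o=arm.get_obs();sense(o);go(o,[.4866,.0656,.207])
```

```text
((483.6271057128906, 66.40956115722656), (58.216285705566406, 119.38249206542969), 82.41829681396484) 0.06592847782134936
((468.60003662109375, -50.85785675048828), (58.37335205078125, 118.4531021118164), 82.74874114990234) 0.06584252350334625
t 28.78 p [0.4874 0.0645 0.2962] tilt(about tool y) -0.1 F [-0.15 -0.28 -0.81] M [-0.06   0.055  0.017] M@uy 0.047 Mgrasp@uy 0.028 w 1.0 f 0.0 q [-0.05  0.51 -0.28  2.21  0.31  0.46  0.87]
shift [0.0028 0.0036 0.2973] turn [-0.0002 -0.0002 -0.0011]
```

Request:
apply_moves(deltas=[[[0.002, 0.002, 0.15], [0, 0, -0.001]], [[0.002, 0.002, 0.297], [0, 0, -0.001]], [[0.002, 0.002, 0.297], [0, 0, -0.001]], [[0.002, 0.002, 0.297], [0, 0, -0.001]], [[0.002, 0.002, 0.297], [0, 0, -0.001]]])

```text
time: 29.4
tool_pos: [0.4876, 0.0657, 0.2092]
orientation: [0.001, 0.062, 0.998, 0.0]
ft_force: [0.3, 0.1, 0.2]
gripper_width: 1.0
gripper_force: 0.0
```

Request:
apply_moves(deltas=[[[0, 0, 0], [0, 0, 0]], [[0, 0, 0], [0, 0, 0]], [[0, 0, 0], [0, 0, 0]], [[0, 0, 0], [0, 0, 0]], [[0, 0, 0], [0, 0, 0]], [[0, 0, 0], [0, 0, 0]]], gripper=255, grip_force=50)

```text
time: 30.15
tool_pos: [0.4872, 0.0661, 0.2077]
orientation: [0.0, 0.062, 0.998, -0.0]
ft_force: [-0.7, -1.2, 3.9]
gripper_width: 0.619
gripper_force: 50.0
```

Request:
apply_moves(deltas=[[[0, 0, -0.1], [0, 0, 0]], [[0, 0, -0.25], [0, 0, 0]], [[0, 0, -0.4], [0, 0, 0]], [[-0.1, -0.05, -0.5], [0, 0, 0]], [[-0.2, -0.1, -0.55], [0, 0, 0]], [[-0.35, -0.19, -0.55], [0, 0, 0]], [[-0.5, -0.28, -0.55], [0, 0, 0]], [[-0.6, -0.33, -0.5], [0, 0, 0]]])

```text
time: 31.15
tool_pos: [0.6551, -0.0565, 0.3573]
orientation: [0.0, 0.063, 0.998, -0.0]
ft_force: [0.1, 0.7, -5.1]
gripper_width: 0.622
gripper_force: 50.0
```

Run:
```python
from station import arm,imaging
from h import *
o=arm.get_obs();sense(o);go(o,[.6865,-.073,.326])
```

```text
t 31.15 p [ 0.6551 -0.0565  0.3573] tilt(about tool y) 0.1 F [ 0.13  0.69 -5.06] M [ 0.012 -0.093 -0.05 ] M@uy -0.091 Mgrasp@uy -0.085 w 0.622 f 49.96443450450897 q [ 0.22  0.59 -0.34  1.79  0.26  0.81  1.19]
shift [-0.1105 -0.0413  0.1045] turn [-0.0001  0.0002 -0.0002]
```

Request:
apply_moves(deltas=[[[-0.06, -0.02, 0.05], [0, 0, 0]], [[-0.11, -0.041, 0.1], [0, 0, 0]], [[-0.11, -0.041, 0.104], [0, 0, 0]], [[-0.11, -0.041, 0.104], [0, 0, 0]], [[-0.11, -0.041, 0.104], [0, 0, 0]], [[-0.11, -0.041, 0.104], [0, 0, 0]], [[-0.11, -0.041, 0.104], [0, 0, 0]], [[-0.11, -0.041, 0.104], [0, 0, 0]]])

```text
time: 32.15
tool_pos: [0.6849, -0.0704, 0.3267]
orientation: [0.0, 0.062, 0.998, -0.0]
ft_force: [-0.4, -0.5, -5.2]
gripper_width: 0.618
gripper_force: 50.0
```

Run:
```python
from station import arm,imaging
from h import *
for n in ("side","top"):
    c=imaging.camera(n);cv2.imwrite(f"pics/{n}9.png",c["img"][:,:,::-1])
o=arm.get_obs();sense(o);print(o["joint_vel"])
```

```text
t 32.25 p [ 0.6849 -0.0705  0.3265] tilt(about tool y) 0.0 F [ 0.05  0.77 -4.69] M [0.029 0.021 0.006] M@uy 0.024 Mgrasp@uy 0.016 w 0.617 f 49.963942766189575 q [ 0.23  0.66 -0.33  1.74  0.28  0.79  1.21]
[-1.02770846e-03  2.26102782e-03  1.54753011e-05 -1.51197241e-03
  1.05109519e-03 -1.24158348e-04  9.20707132e-04]
```

View pics/side9.png

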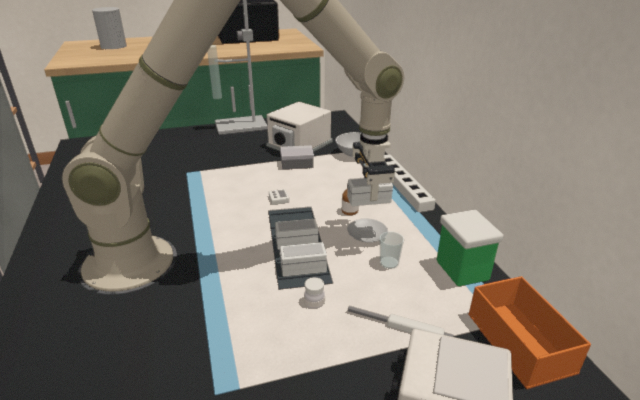

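View pics/top9.png

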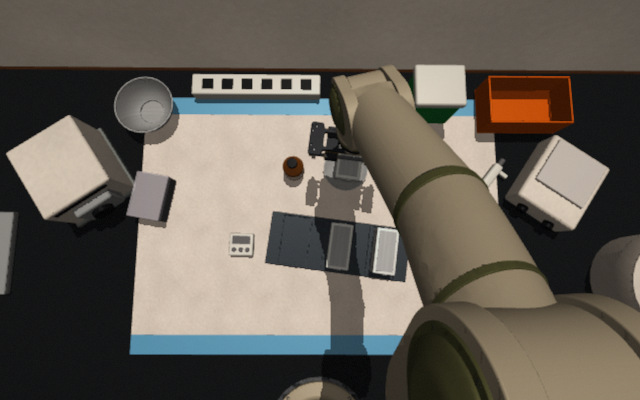

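The final views show the left tin held level over the dish at about (370,190) in the side view. The other two tins are upright in their bays at (340,246) and (386,251) in the top view, and the bystanders I can see have not moved.

```bash
python3 -c "
from h import *;avg()
from station import ticket;print(ticket.close_job())"
```

```text
t 32.6 p [ 0.6849 -0.0705  0.3264] tilt 0.0 F [-0.03  0.09 -5.4 ] M@uy 0.0044 +- 0.0104 M-WL 0.0044 w 0.621 q6 0.79
the job is handed in; nothing more can be done
None
```

I handed the job in at 32.6 s, holding the left tin level over the dish at about 15 cm, with the other two back in their bays. The left tin is the one that rattles: its level moment swung from +0.08 to −0.10 N m after rocking, while the middle and right stayed near zero. In the final hold its moment read near zero (0.004 N m), probably because the ball had rolled to the centre.

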